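# Weigh two vials against each other and clamp the heavier

### The job

Stand the two amber vials on opposite pans of the balance, let go of both and let the beam settle to see which is heavier. Then take the heavier vial and load it in the spring clamp: push it gently against the orange jaw and lower it behind the black lip, so that it stands upright on the clamp floor, held by the jaw. Leave the lighter vial on its pan, do not strain the balance or the clamp (the jaw must not be driven back near its hard stop), and do not disturb the things around.

Things in the scene. Friction and masses are not known exactly. Their poses are not given: they have to be found in the camera images.
- vial_a: Amber sample vial with white screw cap, upright, 25 mm diameter up to 42 mm, cap 21 mm diameter, 52 mm high in all; the two look alike, 30 to 110 g each, and either may be the heavier. Origin: centre of the underside, z up.
- vial_b: Amber sample vial with white screw cap, upright, 25 mm diameter up to 42 mm, cap 21 mm diameter, 52 mm high in all; the two look alike, 30 to 110 g each, and either may be the heavier. Origin: centre of the underside, z up.
- balance: Equal-arm balance, fixed to the table: grey base 75 x 150 x 10 mm with a column, brass beam 88 mm up, pans at 90 mm either side along the balance's own y. Origin: centre of the underside. Delicate: it bears no more than 15 N.
- balance_beam (a joint): Tilt of the beam in rad, -0.1 to 0.1 (stops). Positive: the left (+y) pan is down; negative: the right pan is down. It turns almost without friction, so a difference of 2 g tips it to the stop within about 3 s. It rests on a stop, empty (right pan down) or loaded; it cannot tell less than about 1 g: the pan that rests down holds the heavier.
- pan_left_floor (a point): Centre of the dish floor of the left pan (+ y of the balance), where a vial stands. The dish is 58 mm across inside with a rim 3 mm above this floor. Pans stay level and go up and down with the beam, 9 mm either way; the frame's z is up.
- pan_right_floor (a point): Centre of the dish floor of the right pan (- y of the balance), where a vial stands. The dish is 58 mm across inside with a rim 3 mm above this floor. Pans stay level and go up and down with the beam, 9 mm either way; the frame's z is up.
- clamp: Spring clamp for one vial. This entry is its dark rail, 100 x 50 x 8 mm, fixed to the table; origin on the underside, x along the rail towards the jaw, rail from x = -36 to +64 mm. On it an aluminium head carries floor, lip and jaw; the head is locked anywhere from 12 mm back to 12 mm ahead along x, not measured: find it by touch. The clamp bears 24 N, all its contacts added up.
- clamp_floor (a point): Rail's middle (above its origin) at the height of the head's floor, 12 mm above the table; x as the rail's. With the head in mid range a seated vial's foot is here; else up to 12 mm ahead or back along x. The vial stands between a black V-shaped lip on the -x side, 10 mm higher than this point, and the jaw on the +x side.
- clamp_jaw (a joint): How far the orange jaw is pushed back along +x, m: 0 empty, 0.005 with a vial seated, hard stop 0.012; it must never pass 0.0095. It resists with 2 N plus 0.5 N per mm. Jaw face: 16 mm wide, 2.5 to 28.5 mm above the head's floor, so it can be pushed by a vial whose foot is still 11 to 15 mm above the floor, clear of the lip. A block 34 mm wide, 36 mm above the floor, begins 21 mm behind the empty jaw's face.
- blue_pot: Bystander: white pot with blue lid, 48 mm across, 50 mm high; origin: centre of the underside.
- white_case: Bystander: flat white hinged case 52 x 70 x 18 mm; origin: centre of the underside.
There are look-alikes about, which are no part of the job. What is shaped like the vial_b but red is not meant. Leave any blue look-alike of the vial_a alone.

How it is judged:
On the way, in this order (a step that is already met when the one before it is completed fails the run):
1. both vials stand on opposite pans, let go, and the beam rests tipped to the heavier side (((horizontal distance between vial_a and pan_left_floor below 0.028 m and z of vial_a in the frame of pan_left_floor between -0.003 and 0.004 m and angle between each of vial_a, vial_b's own z axis and vertical below 0.12 rad and horizontal distance between vial_b and pan_right_floor below 0.028 m and z of vial_b in the frame of pan_right_floor between -0.003 and 0.004 m) or (horizontal distance between vial_b and pan_left_floor below 0.028 m and z of vial_b in the frame of pan_left_floor between -0.003 and 0.004 m and angle between each of vial_b, vial_a's own z axis and vertical below 0.12 rad and horizontal distance between vial_a and pan_right_floor below 0.028 m and z of vial_a in the frame of pan_right_floor between -0.003 and 0.004 m)) and contact force between the fingers and vial_a below 0.05 N and contact force between the fingers and vial_b below 0.05 N and contact force between each of the arm, the fingers and balance below 0.05 N and (value of joint balance_beam above 0.085 rad or value of joint balance_beam below -0.085 rad) and velocity of joint balance_beam between -0.04 and 0.04 rad/s), for 0.4 s.
2. the heavier vial is taken off, so that the beam swings back through level (taking the lighter one leaves it where it is) (value of joint balance_beam between -0.06 and 0.06 rad).
At the end, for the whole second after the job is handed in: One vial stands in the spring clamp behind the lip (foot within 3.5 mm of the clamp floor, within 4 mm of the rail's middle line, upright within 0.12 rad, at rest, jaw pushed back 3 to 8.5 mm), the other stands upright on a pan of the balance (within 28 mm of its middle), and both are released (((x of vial_a in the frame of clamp between -0.019 and 0.019 m and y of vial_a in the frame of clamp between -0.004 and 0.004 m and z of vial_a in the frame of clamp between 0.009 and 0.0155 m and angle between vial_a's own z axis and vertical below 0.12 rad and linear speed of vial_a below 0.02 m/s and ((horizontal distance between vial_b and pan_left_floor below 0.028 m and z of vial_b in the frame of pan_left_floor between -0.003 and 0.004 m and angle between vial_b's own z axis and vertical below 0.12 rad) or (horizontal distance between vial_b and pan_right_floor below 0.028 m and z of vial_b in the frame of pan_right_floor between -0.003 and 0.004 m and angle between vial_b's own z axis and vertical below 0.12 rad)) and linear speed of vial_b below 0.03 m/s) or (x of vial_b in the frame of clamp between -0.019 and 0.019 m and y of vial_b in the frame of clamp between -0.004 and 0.004 m and z of vial_b in the frame of clamp between 0.009 and 0.0155 m and angle between vial_b's own z axis and vertical below 0.12 rad and linear speed of vial_b below 0.02 m/s and ((horizontal distance between vial_a and pan_left_floor below 0.028 m and z of vial_a in the frame of pan_left_floor between -0.003 and 0.004 m and angle between vial_a's own z axis and vertical below 0.12 rad) or (horizontal distance between vial_a and pan_right_floor below 0.028 m and z of vial_a in the frame of pan_right_floor between -0.003 and 0.004 m and angle between vial_a's own z axis and vertical below 0.12 rad)) and linear speed of vial_a below 0.03 m/s)) and value of joint clamp_jaw between 0.003 and 0.0085 m and contact force between the fingers and vial_a below 0.05 N and contact force between the fingers and vial_b below 0.05 N); the robot touches nothing.
It fails at once if more than 15 N on the balance (contact force between balance and anything else above 15 N).
It fails at once if more than 24 N on the spring clamp (contact force between clamp and anything else above 24 N).
It fails at once if the jaw is driven back more than 9.5 mm, near its hard stop (value of joint clamp_jaw above 0.0095 m).
It fails at once if the blue pot is pushed away by more than 15 mm (distance of blue_pot from where it was at the start of the episode above 0.015 m).
It fails at once if the white case is pushed away by more than 15 mm (distance of white_case from where it was at the start of the episode above 0.015 m).
It also fails if it takes over 72 s, if anything falls off the work surface, if the arm or the gripper's body presses on something with over 40 N, if the wrist force passes 120 N, or if a joint passes its speed limit or range.

### The arm

A 6-joint arm with a two-finger parallel gripper is mounted at the origin on a cart in front of the work surface, level with it; the furniture and walls round the work are solid. World frame = base frame: x ahead of the robot, y to its left, z up, the work surface at z = 0. Lengths are in m, angles in rad, forces in N, time in s.
With the tool pointing down it reaches from about 0.4 to 0.825 m from the base axis. Payload 7 kg.
Tool frame: the origin (TCP) lies at the very end of the fingers, on their centre line; the grasp point (between the pads) lies 19 mm behind it; z points along the fingers, x is the direction in which the jaws open and shut, and the axes are right-handed (so a half turn about z gives the same grasp; the last joint's range is limited). The gripper opens to 88 mm and grips with 3 to 60 N. Pads are 19 mm wide; open, the fingers measure 130 mm over their backs; the gripper's body (78 mm by 193 mm) begins 47 mm behind the grasp point.
Start: joints at [1.432, 0.359, 0.012, 0, -1.224, -0.288], TCP at [0.279, 0.614, 0.227] pointing down, gripper open.
Joint ranges: [-3.07, 3.07], [-1.43, 2.12], [-1.02, 1.25], [-3.03, 1.67], [-3.05, -0], [-3.03, 3.03]. Speed limits (rad/s): [2.39, 2.39, 3.01, 3.14, 3.14, 3.14].

### API

Orientations are given as [roll, pitch, yaw] about the fixed x, y, z axes, in that order (R = Rz(yaw) Ry(pitch) Rx(roll)).
In Python, from station import telemetry, grab_frame, arm, regions_of, pinpoint gives the robot as it stands. The module is installed in compiled form; this text tells all that it offers.
- The arm moves only by the shell command python3 -m inch 'ROWS' [FORCE]. ROWS is text: rows parted by semicolons, each of 7 numbers parted by spaces: the opening, from 0 (shut) to 1 (fully open), then the shift along the world's x, y, z in cm, then the turn, a rotation vector about the world's x, y, z in degrees. A call has 1 to 12 rows; each row is the pose to reach, as a shift and turn from the pose measured when the call began; what a row does not reach only later rows make up. A row lasts 1/8 s, in which the tool goes at most 62.5 mm and 10.7 degrees, less where a joint would pass 70% of its speed; a pose out of reach is approached as far as the arm can. A call with a gripper value outside its range is refused whole. The fingers move at their own pace and stop on an object; FORCE is the grip in N (left out, the last holds). Time passes only in rows, so rows that repeat a pose let the fingers close. It gives the time, the measured TCP pose, the force and the opening at its end, in the units of the state.
- telemetry.get_state(): the state, without advancing time (a new reading comes with each control period).
- grab_frame(name): name is "scene" or "top" or "wrist"; returns a dict with "pixels" (420x560x3 uint8, red, green, blue), "fx", "fy", "cx", "cy" (pixels), "R" (3x3) and "t" (3): a world point X has camera coordinates R X + t. Camera axes: x right, y down, z forward; pixel columns grow to the right and rows downward; lengths in m; the calibration is good to about 2 mm. A picture is of the moment at which its call begins. There is no depth.
- arm.job_done(): hands the job in, once; it reports no verdict.
Trained networks look in the newest picture that a camera, given by its name, has taken for a name from the list of things; names that differ only in an ending like _2 or _b are one class to them, and where a whole thing is asked for, a point or a joint stands for the part that bears it (a point fixed in the world has none). Each returns a list of dicts, best first, with "p" (0 to 1); they miss things now and then, are a little off and sometimes report something else, mostly with a low value. They report only what shows in the picture. A call takes as long as a camera call. They do not tell look-alikes from the thing itself.
- regions_of(camera, name): "pixels" (420x560 bool, what is visible of it) and "bbox" ([left, top, right, bottom] in pixels, round what is visible of it).
- pinpoint(camera, name): "location" ([column, row] in pixels: a listed point, or the origin of a listed thing).
The state is a dict: "t": time; "q": joint angles; "qd": joint speeds; "joint_efforts": joint torques, N m; "eef_pos": TCP position; "ee_rot": TCP orientation; "force": force on the tool from outside, world axes, zero at the start; "moment": the same for the moment, N m; "width": finger opening in m.
Only numpy, scipy, OpenCV 4.12 (cv2) and the standard library are available. Lean on these libraries where they do the work, as an engineer would, in place of code of your own. Each camera call takes 0.05 s, during which the arm holds its last target. There are 200 camera calls.

## Working session

There is one attempt and no reset: what is moved stays moved. The work goes in short steps, Python scripts to look and compute and a shell command to move; the robot and the scene stay as the last step left them, time stands still between calls to the robot, and variables do not carry over. Pictures are saved under pics/ and viewed, about 8 in all and at most 12, crops included, and the job is handed in when it is done.

```bash
mkdir -p pics; cat > h.py <<'E'
import numpy as np, cv2
from station import telemetry, grab_frame, arm, regions_of, pinpoint
def ray(f,uv):
    R=np.array(f["R"]);t=np.array(f["t"])
    d=R.T@np.array([(uv[0]-f["cx"])/f["fx"],(uv[1]-f["cy"])/f["fy"],1.0])
    return -R.T@t,d
def at(f,uv,z):
    c,d=ray(f,uv); return c+d*(z-c[2])/d[2]
def proj(f,X):
    p=np.array(f["R"])@np.array(X)+np.array(f["t"])
    return np.array([f["fx"]*p[0]/p[2]+f["cx"],f["fy"]*p[1]/p[2]+f["cy"]])
def tri(fs,uvs):
    A=np.zeros((3,3));b=np.zeros(3)
    for f,u in zip(fs,uvs):
        c,d=ray(f,u);d/=np.linalg.norm(d);P=np.eye(3)-np.outer(d,d);A+=P;b+=P@c
    return np.linalg.solve(A,b)
def save(f,n): cv2.imwrite("pics/"+n,f["pixels"][:,:,::-1])
E
python3 - <<'E'
from h import *
np.set_printoptions(precision=4,suppress=True)
s=telemetry.get_state();print(s)
Z=dict(vial_a=0,balance=0,pan_left_floor=.06,pan_right_floor=.06,clamp=0,clamp_floor=.012,blue_pot=0,white_case=0)
ims=[]
for c in("scene","top"):
    f=grab_frame(c);ims.append(f["pixels"]);print(c,-np.array(f["R"]).T@f["t"])
    for n in Z:
        for r in pinpoint(c,n)[:5]:
            if r["p"]>.2: print(c,n,round(r["p"],2),np.round(r["location"],1),at(f,r["location"],Z[n]))
    cv2.imwrite(f"pics/{c}0.png",f["pixels"][:,:,::-1])
E
```

```text
{'t': 0.0, 'q': array([ 1.4321,  0.3594,  0.0111, -0.0004, -1.2241, -0.2881]), 'qd': array([-0.0007, -0.0004, -0.0002,  0.0005, -0.0005,  0.0022]), 'joint_efforts': array([  0.0009, -58.272 ,  29.3071,   6.9975,   0.007 ,  -0.0002]), 'eef_pos': array([0.2792, 0.614 , 0.2256]), 'ee_rot': array([-3.1415, -0.0016, -1.9977]), 'force': array([-0.2725, -0.0644, -0.6014]), 'moment': array([0.0288, 0.0139, 0.0161]), 'width': 0.08758927316063711}
scene [ 0.0459 -0.8118  0.5032]
scene vial_a 0.86 [250.3 300.2] [ 0.453  -0.2695  0.    ]
scene vial_a 0.76 [322.6 307.9] [ 0.5255 -0.3603  0.    ]
scene vial_a 0.72 [211.3 249. ] [ 0.4962 -0.0966  0.    ]
scene vial_a 0.69 [211.8 270.3] [ 0.456 -0.157  0.   ]
scene balance 0.86 [294.2 264.3] [ 0.5769 -0.2381  0.    ]
scene pan_left_floor 0.82 [255.9 186. ] [ 0.656  -0.0325  0.06  ]
scene pan_right_floor 0.65 [375.3 337.7] [ 0.4749 -0.5021  0.06  ]
scene pan_right_floor 0.62 [331.7 234.7] [ 0.6258 -0.2799  0.06  ]
scene clamp 0.72 [375.2 338.3] [ 0.5319 -0.461   0.    ]
scene clamp_floor 0.82 [377.6 336.1] [ 0.5265 -0.4686  0.012 ]
scene blue_pot 0.7
[... 190 characters left out ...]
top vial_a 0.59 [328.3 192.4] [ 0.6255 -0.3605  0.    ]
top vial_a 0.55 [215.3 246.7] [ 0.496  -0.1007  0.    ]
top vial_a 0.54 [239.4 265.8] [ 0.453  -0.1571  0.    ]
top vial_a 0.51 [287.5 269.7] [ 0.4454 -0.2674  0.    ]
top vial_a 0.39 [333.8 238.3] [ 0.5186 -0.3734  0.    ]
top balance 0.67 [278.7 214.7] [ 0.5718 -0.2456  0.    ]
top pan_left_floor 0.7 [231.5 209.4] [ 0.576  -0.1424  0.06  ]
top pan_left_floor 0.49 [239.2 265.8] [ 0.4533 -0.1619  0.06  ]
top pan_right_floor 0.61 [317.1 210.8] [ 0.5752 -0.3301  0.06  ]
top clamp 0.81 [372.1 231.9] [ 0.5345 -0.4619  0.    ]
top blue_pot 0.59 [209.2 170.7] [ 0.6733 -0.0817  0.    ]
top white_case 0.6 [328.5 196.3] [ 0.6163 -0.361   0.    ]
```

View pics/scene0.png

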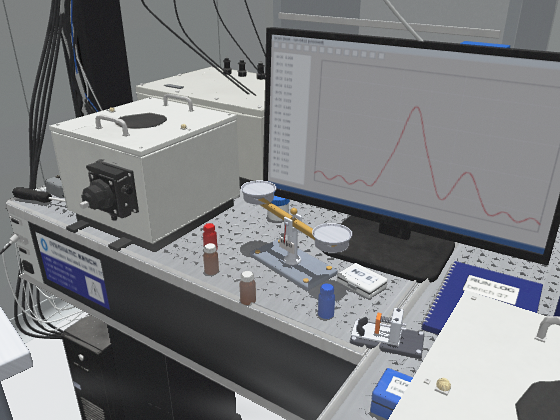

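View pics/top0.png

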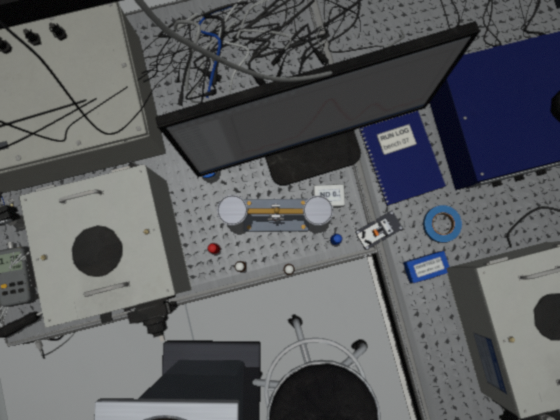

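The amber vials are at scene (211,270) and (250,300). The look-alikes are red at (210,240) and blue at (327,305). I'll confirm this in a composite crop and triangulate the pans and clamp.

```bash
python3 - <<'E'
from h import *
np.set_printoptions(precision=4,suppress=True)
fs=grab_frame("scene");
P={}
for n in("pan_left_floor","pan_right_floor","balance","clamp","clamp_floor","vial_a"):P[n]=[[r["location"] for r in pinpoint("scene",n)]]
ft=grab_frame("top")
for n in P:P[n].append([r["location"] for r in pinpoint("top",n)])
for n in P:
    for a in P[n][0][:5]:
        for b in P[n][1][:5]:
            X=tri([fs,ft],[a,b]);e=np.linalg.norm(proj(fs,X)-a)+np.linalg.norm(proj(ft,X)-b)
            if e<6: print(n,X,round(e,1),np.round(a),np.round(b))
for r in regions_of("top","clamp")[:2]:
    c=np.argwhere(r["pixels"])[:,::-1].astype(np.float32);print(r["p"],cv2.minAreaRect(c),r["bbox"])
a=cv2.resize(fs["pixels"][220:330,190:350],None,fx=4,fy=3.5,interpolation=cv2.INTER_CUBIC)[:290] 
A=cv2.resize(fs["pixels"][225:325,190:345],(790,510)[:2],interpolation=cv2.INTER_CUBIC)
A=cv2.resize(fs["pixels"][225:325,195:345],(450,300),interpolation=cv2.INTER_CUBIC)
B=cv2.resize(fs["pixels"][295:365,340:440],(350,300)[:2],interpolation=cv2.INTER_CUBIC)
C=cv2.resize(ft["pixels"][210:270,350:405],(275,300),interpolation=cv2.INTER_CUBIC)
D=cv2.resize(ft["pixels"][185:285,200:375],(525,300),interpolation=cv2.INTER_CUBIC)
im=np.vstack([np.hstack([A,B]),np.hstack([C,D])]);print(im.shape)
cv2.imwrite("pics/c1.png",im[:,:,::-1])
E
```

```text
pan_left_floor [ 0.5652 -0.1484  0.1218] 5.3 [253. 188.] [233. 209.]
pan_right_floor [ 0.5732 -0.3235  0.1007] 1.1 [330. 233.] [315. 210.]
balance [ 0.5664 -0.2465  0.0021] 0.1 [293. 267.] [279. 217.]
clamp [ 0.5358 -0.4649  0.0038] 1.0 [379. 336.] [374. 231.]
clamp_floor [ 0.5361 -0.4601  0.0047] 3.2 [379. 334.] [371. 232.]
vial_a [ 0.4499 -0.157  -0.0027] 1.5 [208. 273.] [240. 267.]
vial_a [ 0.4957 -0.0855 -0.0585] 2.9 [208. 273.] [213. 247.]
vial_a [ 0.4543 -0.1637  0.0428] 3.6 [214. 251.] [240. 267.]
vial_a [ 0.4984 -0.0963 -0.0057] 2.4 [214. 251.] [213. 247.]
vial_a [ 0.5188 -0.3732 -0.0056] 0.5 [326. 316.] [333. 238.]
vial_a [ 0.442  -0.2741  0.0078] 4.3 [249. 300.] [289. 273.]
0.64 ((378.75, 229.75), (22.29481315612793, 43.38914108276367), 59.03623962402344) [357.0, 210.4, 400.2, 248.8]
(600, 800, 3)
```

View pics/c1.png

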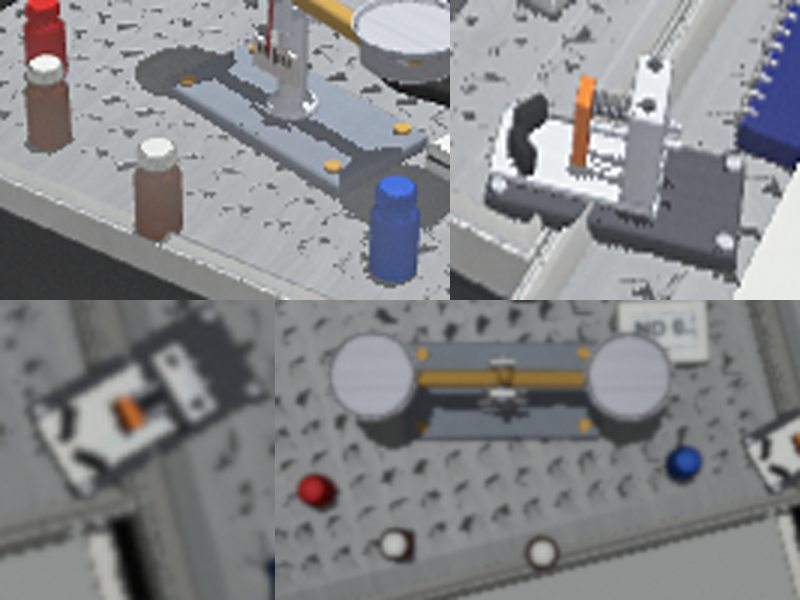

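The crop confirms the two white-capped amber vials, at about (0.450,-0.157) and (0.447,-0.27). The empty balance rests right pan down, and the clamp jaw points up-right in the top view. I'll go high over the left cabinet to above the first vial.

```bash
python3 -m inch '0.5 0 0 10 0 0 0;0.5 0 0 20 0 0 0;0.5 2 -7 20 0 0 5;0.5 4 -14 20 0 0 10;0.5 6 -21 20 0 0 15;0.5 8 -28 20 0 0 20;0.5 10 -35 20 0 0 24.5;0.5 11 -42 20 0 0 24.5;0.5 13 -49 20 0 0 24.5;0.5 14 -56 20 0 0 24.5;0.5 15 -63 20 0 0 24.5;0.5 16 -70 20 0 0 24.5' 10
python3 - <<'E'
from h import *
np.set_printoptions(precision=4,suppress=True)
s=telemetry.get_state();print(s["eef_pos"],s["ee_rot"],s["q"],s["t"])
f=grab_frame("top")
for c,z in(((232.7,210),.123),((317.7,210),.105)): print(at(f,c,z))
for c in((356,232),(367,248),(391,211),(402,227),(379,229.4)): print("rail",at(f,c,.008))
E
```

```text
t: 3.15
eef_pos: [0.4204, 0.0268, 0.4269]
ee_rot: [-3.14, 0.001, -1.569]
force: [1.2, 0.6, 0.6]
width: 0.0435
[0.4204 0.0268 0.4269] [-3.1403  0.0007 -1.5694] [ 0.5364 -0.1484 -0.1243  0.0001 -1.5934  1.0358] 3.15
[ 0.5676 -0.1516  0.123 ]
[ 0.5718 -0.328   0.105 ]
rail [ 0.5333 -0.4234  0.008 ]
rail [ 0.497  -0.4484  0.008 ]
rail [ 0.5827 -0.5043  0.008 ]
rail [ 0.5461 -0.5292  0.008 ]
rail [ 0.5399 -0.4763  0.008 ]
```

```bash
python3 -m inch '0.5 1 -6 0 0 0 0;0.5 2 -12 0 0 0 0;0.5 3 -18.4 -3 0 0 0;0.5 3 -18.4 -9 0 0 0;0.5 3 -18.4 -15 0 0 0;0.5 3 -18.4 -20 0 0 0;0.5 3 -18.4 -20 0 0 0;0.5 3 -18.4 -20 0 0 0'
python3 - <<'E'
from h import *
np.set_printoptions(precision=4,suppress=True)
s=telemetry.get_state();print(s["eef_pos"],s["ee_rot"],s["q"],s["t"])
f=grab_frame("wrist");save(f,"w1.png");R=np.array(f["R"]);print(-R.T@f["t"],R)
for n,z in(("vial_a",0),("pan_left_floor",.12),("pan_right_floor",.102),("clamp_floor",.012),("balance",0)):
  for r in pinpoint("wrist",n):print(n,round(r["p"],2),r["location"],at(f,r["location"],z))
E
```

```text
t: 4.2
eef_pos: [0.452, -0.1633, 0.2296]
ee_rot: [-3.138, -0.002, -1.573]
force: [0.3, -0.0, 0.9]
width: 0.0438
[ 0.452  -0.1633  0.2296] [-3.1376 -0.0024 -1.5731] [ 0.0661  0.0284 -0.401   0.0029 -1.1376  1.5012] 4.2
[ 0.5221 -0.1639  0.3886] [[-0.0028 -1.      0.0019]
 [-0.9666  0.0032  0.2563]
 [-0.2564 -0.0011 -0.9666]]
vial_a 0.97 [365.9, 187.9] [ 0.448  -0.2676  0.    ]
vial_a 0.89 [469.8, 126.9] [ 0.5166 -0.3789  0.    ]
vial_a 0.8 [220.2, 147.7] [ 0.4947 -0.1001  0.    ]
vial_a 0.68 [274.3, 188.1] [ 0.4481 -0.1609  0.    ]
pan_left_floor 0.91 [257.0, 57.7] [ 0.5679 -0.1497  0.12  ]
pan_right_floor 0.95 [486.0, 53.9] [ 0.5732 -0.3272  0.102 ]
clamp_floor 0.58 [555.3, 111.9] [ 0.5321 -0.4614  0.012 ]
balance 0.94 [346.2, 73.4] [ 0.5726 -0.2385  0.    ]
balance 0.39 [274.1, 182.4] [ 0.4549 -0.1607  0.    ]
```

View pics/w1.png

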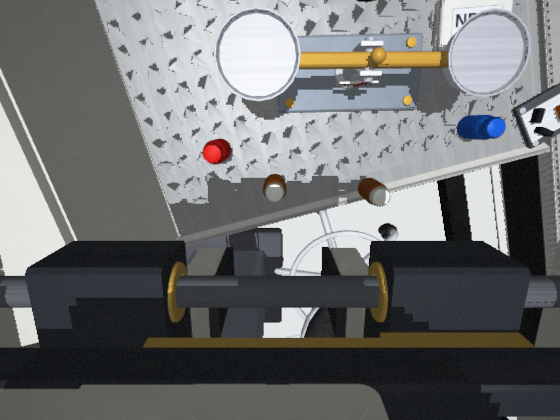

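The wrist view shows vial 1 at (274,188), vial 2 at (366,188), red at (217,152) and blue at (481,127), which agrees with the earlier positions. Next I'll grasp vial 1.

```bash
python3 -m inch '0.5 -0.3 0.3 -6 0 0 0;0.5 -0.3 0.3 -12 0 0 0;0.5 -0.3 0.3 -17 0 0 0;0.5 -0.3 0.3 -20 0 0 0;0.5 -0.3 0.3 -21.4 0 0 0;0.5 -0.3 0.3 -21.4 0 0 0;0.1 -0.3 0.3 -21.4 0 0 0;0.1 -0.3 0.3 -21.4 0 0 0;0.1 -0.3 0.3 -21.4 0 0 0;0.1 -0.3 0.3 -21.4 0 0 0' 10
```

```text
t: 5.75
eef_pos: [0.449, -0.16, 0.0155]
ee_rot: [-3.136, -0.002, -1.573]
force: [-1.8, 0.6, 7.6]
width: 0.0245
```

```bash
python3 -m inch '0.1 0 0 3 0 0 0;0.1 0 0 8 0 0 0;0.1 0 0 13 0 0 0;0.1 0 0 17 0 0 0;0.1 3 0.3 17 0 0 0;0.1 8 0.7 17 0 0 0;0.1 11.9 1 17 0 0 0;0.1 11.9 1 17 0 0 0;0.1 11.9 1 17 0 0 0'
python3 - <<'E'
from h import *
np.set_printoptions(precision=4,suppress=True)
s=telemetry.get_state();print(s["eef_pos"],s["ee_rot"],s["force"],s["t"])
f=grab_frame("scene")
A=cv2.resize(f["pixels"][110:310,190:390],(600,600),interpolation=cv2.INTER_CUBIC)
cv2.imwrite("pics/s2.png",A[:,:,::-1])
E
```

```text
t: 6.88
eef_pos: [0.5672, -0.15, 0.185]
ee_rot: [-3.138, -0.001, -1.573]
force: [-0.3, -0.4, -0.6]
width: 0.0248
[ 0.5672 -0.15    0.185 ] [-3.1376 -0.0013 -1.5733] [-0.2569 -0.4302 -0.5689] 6.875
```

View pics/s2.png

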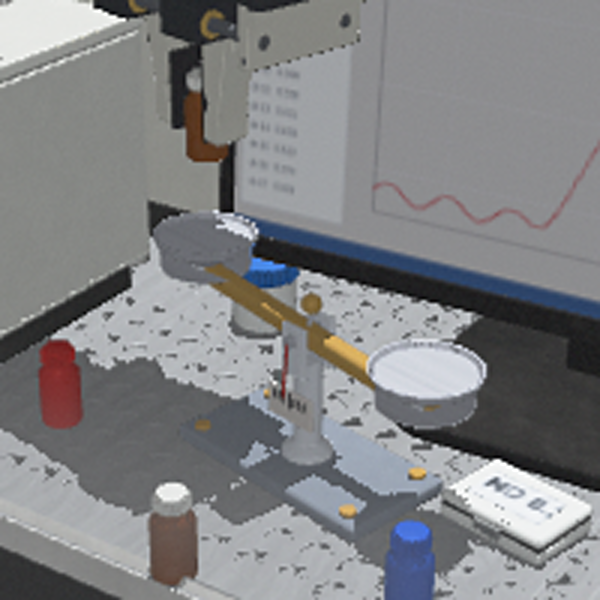

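The vial is held upright over the left pan. I'll lower it in steps and watch the force.

```bash
python3 -m inch '0.1 0.1 0 -3 0 0 0;0.1 0.1 0 -4.3 0 0 0;0.1 0.1 0 -5 0 0 0;0.1 0.1 0 -5.5 0 0 0;0.1 0.1 0 -6 0 0 0;0.1 0.1 0 -6.2 0 0 0;0.1 0.1 0 -6.2 0 0 0;0.1 0.1 0 -6.2 0 0 0'
python3 - <<'E'
from h import *
np.set_printoptions(precision=4,suppress=True)
f=grab_frame("scene")
a=[(r["p"],r["location"]) for r in pinpoint("scene","pan_right_floor")[:2]];print(a,[proj(f,(.573,-.3275,z)) for z in(.10,.11,.12)])
A=cv2.resize(f["pixels"][130:270,220:360],(600,600),interpolation=cv2.INTER_CUBIC)
cv2.imwrite("pics/s3.png",A[:,:,::-1])
E
```

```text
t: 7.92
eef_pos: [0.5682, -0.1501, 0.1236]
ee_rot: [-3.137, -0.001, -1.573]
force: [-0.3, 0.3, -0.6]
width: 0.0247
[(0.75, [330.9, 225.4])] [array([331.2898, 234.7083]), array([331.5592, 229.1518]), array([331.8318, 223.5327])]
```

View pics/s3.png

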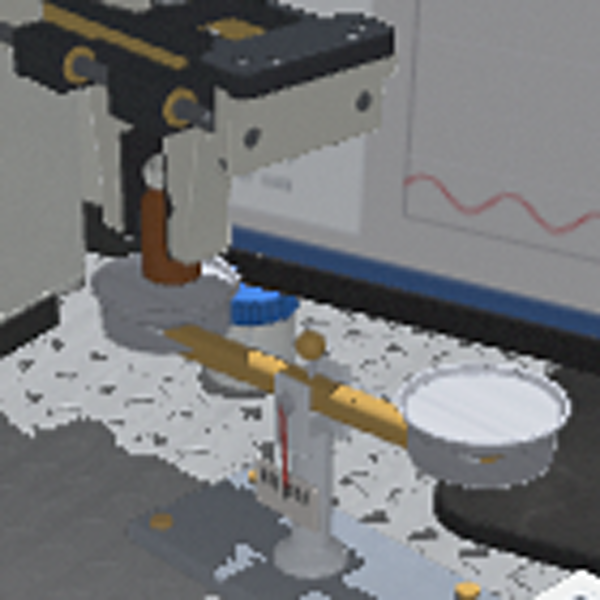

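The left pan has followed the vial most of the way down, so I'll release it and rise.

```bash
python3 -m inch '0.1 0 0 -0.1 0 0 0;0.5 0 0 -0.1 0 0 0;0.5 0 0 -0.1 0 0 0;0.5 0 0 -0.1 0 0 0;0.5 0 0 2 0 0 0;0.5 0 0 5 0 0 0;0.5 0 0 9 0 0 0;0.5 0 0 9 0 0 0'
python3 - <<'E'
from h import *
np.set_printoptions(precision=4,suppress=True)
f=grab_frame("wrist");save(f,"w4.png")
for n,z in(("vial_a",0),("vial_a",.104),("pan_left_floor",.102),("pan_right_floor",.12)):
  for r in pinpoint("wrist",n):print(n,round(r["p"],2),r["location"],at(f,r["location"],z))
E
```

```text
t: 9.02
eef_pos: [0.5701, -0.1503, 0.2173]
ee_rot: [-3.13, -0.002, -1.573]
force: [-0.3, -0.0, -0.9]
width: 0.0439
vial_a 0.88 [275.9, 206.5] [ 0.5489 -0.1496  0.    ]
vial_a 0.63 [233.7, 253.3] [ 0.4921 -0.0994  0.    ]
vial_a 0.48 [470.4, 230.2] [ 0.5199 -0.3761  0.    ]
vial_a 0.88 [275.9, 206.5] [ 0.5738 -0.1499  0.104 ]
vial_a 0.63 [233.7, 253.3] [ 0.5326 -0.1136  0.104 ]
vial_a 0.48 [470.4, 230.2] [ 0.5528 -0.3139  0.104 ]
pan_left_floor 0.91 [274.4, 211.3] [ 0.5692 -0.1487  0.102 ]
pan_right_floor 0.7 [502.5, 209.3] [ 0.5749 -0.3271  0.12  ]
```

```bash
python3 -m inch '0.5 -4 -4 0 0 0 0;0.5 -8 -8 0 0 0 0;0.5 -12.2 -11.75 0 0 0 0;0.5 -12.2 -11.75 -6 0 0 0;0.5 -12.2 -11.75 -12 0 0 0;0.5 -12.2 -11.75 -17 0 0 0;0.5 -12.2 -11.75 -19.5 0 0 0;0.5 -12.2 -11.75 -20.2 0 0 0;0.1 -12.2 -11.75 -20.2 0 0 0;0.1 -12.2 -11.75 -20.2 0 0 0;0.1 -12.2 -11.75 -20.2 0 0 0;0.1 -12.2 -11.75 -20.2 0 0 0' 10
```

```text
t: 10.78
eef_pos: [0.4464, -0.2677, 0.0116]
ee_rot: [-3.136, -0.002, -1.573]
force: [0.3, 0.8, 6.6]
width: 0.0249
```

```bash
python3 -m inch '0.4 0 0 0 0 0 0;0.4 0 0 0.2 0 0 0;0.4 0.1 0 0.5 0 0 0;0.4 0.1 0 0.5 0 0 0;0.1 0.1 0 0.5 0 0 0;0.1 0.1 0 0.5 0 0 0;0.1 0.1 0 0.5 0 0 0;0.1 0.1 0 0.5 0 0 0'
```

```text
t: 11.78
eef_pos: [0.4474, -0.2677, 0.0165]
ee_rot: [-3.136, -0.002, -1.573]
force: [-0.7, 0.3, -0.8]
width: 0.0245
```

```bash
python3 -m inch '0.1 0 0 3 0 0 0;0.1 0 0 8 0 0 0;0.1 0 0 13 0 0 0;0.1 1 -0.5 16 0 0 0;0.1 5 -2.5 16 0 0 0;0.1 9.5 -4.5 16 0 0 0;0.1 12.6 -6 16 0 0 0;0.1 12.6 -6 15 0 0 0;0.1 12.6 -6 14 0 0 0;0.1 12.6 -6 13 0 0 0;0.1 12.6 -6 12.4 0 0 0;0.1 12.6 -6 12 0 0 0'
python3 - <<'E'
from h import *
np.set_printoptions(precision=4,suppress=True)
print(telemetry.get_state()["eef_pos"])
f=grab_frame("scene")
A=cv2.resize(f["pixels"][130:270,230:370],(600,600),interpolation=cv2.INTER_CUBIC)
cv2.imwrite("pics/s5.png",A[:,:,::-1])
E
```

```text
t: 13.28
eef_pos: [0.5732, -0.3275, 0.1365]
ee_rot: [-3.136, -0.002, -1.573]
force: [0.5, 0.5, 0.8]
width: 0.0245
[ 0.5732 -0.3275  0.1365]
```

View pics/s5.png

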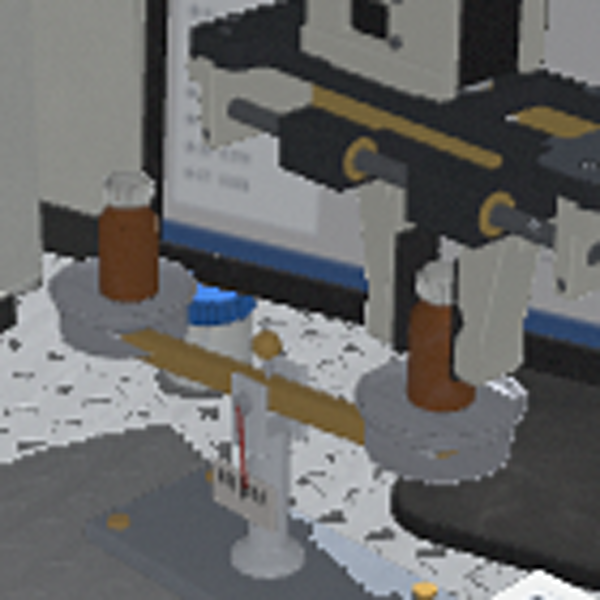

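Vial 1 stands on the left pan at (128,250) in the crop, and vial 2 is just at the right dish. I'll lower to about level, let go and rise.

```bash
python3 -m inch '0.1 0 0 -0.3 0 0 0;0.1 0 0 -0.6 0 0 0;0.1 0 0 -0.9 0 0 0;0.1 0 0 -0.9 0 0 0;0.5 0 0 -0.9 0 0 0;0.5 0 0 -0.9 0 0 0;0.5 0 0 0 0 0 0;0.5 0 0 3 0 0 0;0.5 0 0 6 0 0 0;0.5 0 0 8 0 0 0;0.5 0 0 8 0 0 0;0.5 0 0 8 0 0 0'
python3 -m inch '0.5 0 0 0 0 0 0;0.5 0 0 0 0 0 0;0.5 0 0 0 0 0 0;0.5 0 0 0 0 0 0;0.5 0 0 0 0 0 0;0.5 0 0 0 0 0 0;0.5 0 0 0 0 0 0;0.5 0 0 0 0 0 0;0.5 0 0 0 0 0 0;0.5 0 0 0 0 0 0;0.5 0 0 0 0 0 0;0.5 0 0 0 0 0 0' 
python3 - <<'E'
from h import *
np.set_printoptions(precision=4,suppress=True)
f=grab_frame("scene")
for n in("pan_left_floor","pan_right_floor"):print(n,[(round(r["p"],2),np.round(r["location"],1)) for r in pinpoint("scene",n)[:2]])
print([proj(f,(.568,-.150,z)) for z in(.102,.12)],[proj(f,(.5735,-.3275,z)) for z in(.102,.12)])
A=cv2.resize(f["pixels"][130:270,230:370],(600,600),interpolation=cv2.INTER_CUBIC)
cv2.imwrite("pics/s6.png",A[:,:,::-1])
E
```

```text
t: 14.82
eef_pos: [0.5727, -0.3273, 0.2157]
ee_rot: [-3.137, -0.001, -1.573]
force: [-0.3, -1.3, -0.5]
width: 0.0439
t: 16.32
eef_pos: [0.5727, -0.3272, 0.2157]
ee_rot: [-3.137, -0.001, -1.573]
force: [0.3, -0.2, 0.2]
width: 0.0437
pan_left_floor [(0.64, array([258.3, 197. ]))]
pan_right_floor [(0.58, array([334.1, 224.4]))]
[array([257.9971, 198.0428]), array([257.7739, 188.9034])] [array([331.5642, 233.4988]), array([332.0546, 223.4323])]
```

View pics/s6.png

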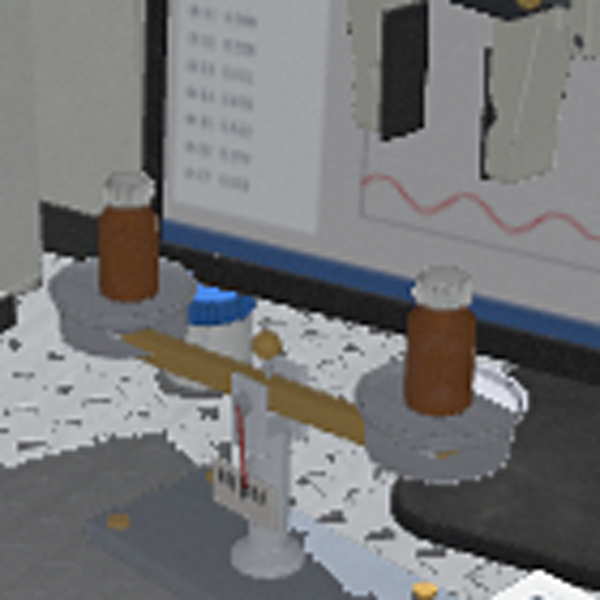

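The left pan rests down: its floor is at row 197, where 198 is expected for fully down, and the right pan is fully up at 224. Both vials stand free, so vial 1 on the left is the heavier. I'll let it rest one more second, then take it.

```bash
python3 -m inch '0.5 0 0 0 0 0 0;0.5 0 0 0 0 0 0;0.5 0 0 0 0 0 0;0.5 0 0 0 0 0 0;0.5 0 0 0 0 0 0;0.5 -0.1 6 0 0 0 0;0.5 -0.2 12 0 0 0 0;0.5 -0.25 17.7 0 0 0 0;0.5 -0.25 17.7 0 0 0 0;0.5 -0.25 17.7 0 0 0 0'
python3 - <<'E'
from h import *
np.set_printoptions(precision=4,suppress=True)
f=grab_frame("wrist")
for n,z in(("vial_a",.102),("pan_left_floor",.102),("pan_right_floor",.12),):
  for r in pinpoint("wrist",n):print(n,round(r["p"],2),r["location"],at(f,r["location"],z))
print(telemetry.get_state()["eef_pos"])
E
```

```text
t: 17.73
eef_pos: [0.5704, -0.15, 0.2159]
ee_rot: [-3.137, -0.001, -1.572]
force: [-0.4, -0.7, 0.6]
width: 0.0439
vial_a 0.81 [504.0, 210.0] [ 0.5698 -0.3395  0.102 ]
vial_a 0.81 [236.0, 253.6] [ 0.5315 -0.1152  0.102 ]
vial_a 0.69 [279.7, 207.6] [ 0.5722 -0.1528  0.102 ]
vial_a 0.5 [471.7, 229.4] [ 0.5529 -0.315   0.102 ]
pan_left_floor 0.55 [276.2, 209.3] [ 0.5708 -0.1499  0.102 ]
pan_right_floor 0.72 [501.6, 208.6] [ 0.5756 -0.325   0.12  ]
pan_right_floor 0.72 [556.5, 220.4] [ 0.5659 -0.3696  0.12  ]
[ 0.5701 -0.1513  0.2155]
```

```bash
python3 -m inch '0.5 0 0 -4 0 0 0;0.5 0 0 -7 0 0 0;0.5 0 0 -9 0 0 0;0.5 0 0 -9.6 0 0 0;0.5 0 0 -9.6 0 0 0;0.1 0 0 -9.6 0 0 0;0.1 0 0 -9.6 0 0 0;0.1 0 0 -9.6 0 0 0;0.1 0 0 -9.6 0 0 0' 10
```

```text
t: 19.05
eef_pos: [0.5706, -0.1513, 0.1202]
ee_rot: [-3.136, -0.001, -1.575]
force: [0.1, 0.9, 3.5]
width: 0.0245
```

```bash
python3 -m inch '0.1 0 0 2 0 0 0;0.1 0 0 6 0 0 0;0.1 -2 0 11 0 0 0;0.1 -5 -4 12 0 0 -10;0.1 -6 -10 12 0 0 -20;0.1 -6 -16 12 0 0 -30;0.1 -6 -22 12 0 0 -40;0.1 -5 -27 12 0 0 -50;0.1 -3.8 -31.3 12 0 0 -58.5;0.1 -3.8 -31.3 12 0 0 -58.5;0.1 -3.8 -31.3 12 0 0 -58.5'
python3 - <<'E'
from h import *
np.set_printoptions(precision=4,suppress=True)
f=grab_frame("wrist")
ps={}
for n,z in(("clamp",0),("clamp_floor",.012)):
  for r in pinpoint("wrist",n):print(n,round(r["p"],2),r["location"],at(f,r["location"],z))
fs=grab_frame("scene")
for n in("pan_left_floor","pan_right_floor"):print(n,[(round(r["p"],2),np.round(r["location"],1)) for r in pinpoint("scene",n)[:2]])
print(telemetry.get_state()["eef_pos"],telemetry.get_state()["ee_rot"])
save(f,"w7.png")
E
```

```text
t: 20.42
eef_pos: [0.5321, -0.4641, 0.2393]
ee_rot: [-3.138, -0.002, -2.595]
force: [0.3, -0.0, -0.7]
width: 0.0249
clamp 0.66 [277.2, 183.9] [ 0.532  -0.4635  0.    ]
clamp_floor 0.58 [276.0, 185.4] [ 0.5334 -0.4631  0.012 ]
pan_left_floor [(0.58, array([258. , 189.7])), (0.53, array([333.1, 230. ]))]
pan_right_floor [(0.76, array([333.7, 236.6]))]
[ 0.5328 -0.4636  0.2409] [-3.1354 -0.0008 -2.5943]
```

View pics/w7.png

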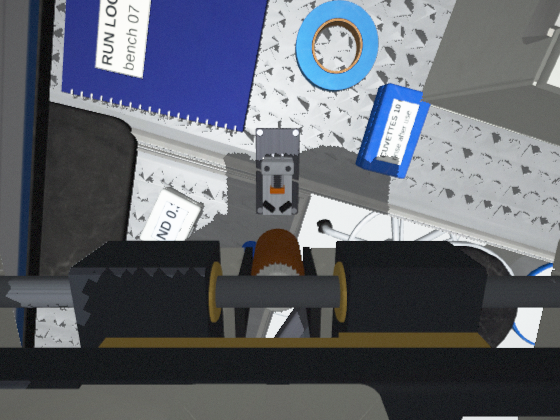

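The beam has swung over and the right pan is now down. The clamp shows at (256–298, 128–213), with the orange jaw near (277,190) and the lip at row 205. Next I'll measure the rail axis, the jaw and the lip.

```bash
python3 - <<'E'
from h import *
np.set_printoptions(precision=4,suppress=True)
f=grab_frame("wrist");im=f["pixels"]
s=telemetry.get_state();tcp=s["eef_pos"];print(tcp,s["ee_rot"])
hsv=cv2.cvtColor(im,cv2.COLOR_RGB2HSV)
m=(hsv[:,:,0]<18)&(hsv[:,:,1]>150)&(hsv[:,:,2]>90);m[:150]=0;m[222:]=0;m[:,:250]=0;m[:,305:]=0
p=np.argwhere(m);print("jaw px",p.min(0),p.max(0),p.mean(0))
O=np.array([.5325,-.4643]);a=np.radians(-58.7);u=np.array([np.cos(a),np.sin(a)]);v=np.array([-u[1],u[0]])
def loc(uv,z): w=at(f,uv,z)[:2]-O;return np.array([w@u,w@v])*1000
for name,uv,z in(("jaw bottom",(p[:,1].mean(),p[:,0].max()+1),.0405),("jaw topedge",(p[:,1].mean(),p[:,0].min()),.0405),("jaw bot low",(p[:,1].mean(),p[:,0].max()+1),.0145)):print(name,loc(uv,z))
w=tcp[:2]-O;print("tcp loc",w@u*1000,w@v*1000)
g=cv2.cvtColor(im,cv2.COLOR_RGB2GRAY)
r=regions_of("wrist","clamp")[0];q=r["pixels"]
for row in range(130,214,8):
    c=np.flatnonzero(q[row]); 
    if len(c):print(row,c.min(),c.max(),loc((c.min(),row),.008),loc((c.max()+1,row),.008))
A=cv2.resize(im[120:225,230:325],(540,600),interpolation=cv2.INTER_CUBIC);cv2.imwrite("pics/w8.png",A[:,:,::-1])
E
```

```text
[ 0.5328 -0.4636  0.2408] [-3.1355 -0.0008 -2.5945]
jaw px [187 271] [193 284] [190.253  277.3133]
jaw bottom [-4.7561  0.9587]
jaw topedge [2.9245 0.9626]
jaw bot low [-10.133    0.9591]
tcp loc -0.4186120896213932 0.5712905995396781
130 257 300 [61.8908 23.8372] [ 61.9157 -25.6374]
138 257 300 [53.096  23.9672] [ 53.1212 -25.7986]
146 257 300 [44.1972 24.0987] [ 44.2227 -25.9617]
154 257 300 [35.1923 24.2318] [ 35.2182 -26.1267]
162 257 299 [26.0796 24.3664] [ 26.1052 -25.1424]
170 261 299 [16.8595 19.8694] [ 16.8829 -25.3045]
178 258 299 [ 7.5233 23.4753] [  7.5489 -25.4685]
186 258 299 [-1.925  23.6078] [ -1.8991 -25.6346]
194 257 298 [-11.4899  24.9216] [-11.4636 -24.6231]
202 256 298 [-21.1729  26.2516] [-21.1457 -24.7859]
210 256 298 [-30.9756  26.4038] [-30.9481 -24.9509]
```

View pics/w8.png

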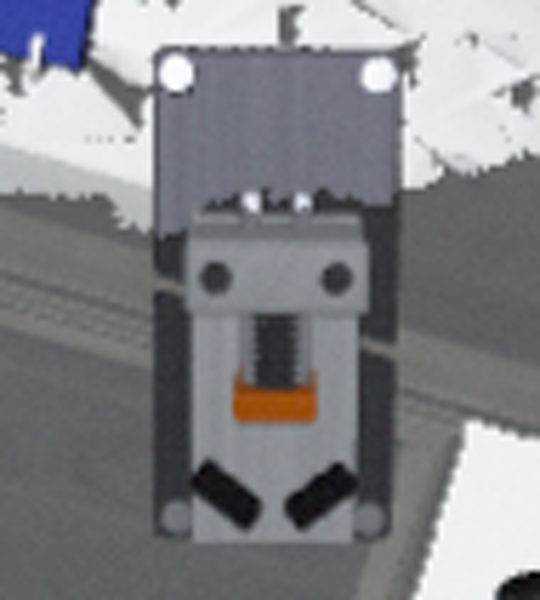

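The jaw face is about 5 mm behind the rail origin, so the head sits near its rear limit. Rail yaw is about -59°. I'll go over the lip side with a firmer grip and feel for the lip top to learn where the foot is.

```bash
python3 -m inch '0.1 -1.3 2.1 -5 0 0 0;0.1 -1.3 2.1 -10 0 0 0;0.1 -1.3 2.1 -15 0 0 0;0.1 -1.3 2.1 -18 0 0 0;0.1 -1.3 2.1 -19.3 0 0 0;0.1 -1.3 2.1 -19.3 0 0 0;0.1 -1.3 2.1 -19.3 0 0 0' 40
python3 - <<'E'
from h import *
np.set_printoptions(precision=4,suppress=True)
f=grab_frame("scene");s=telemetry.get_state();print(s["eef_pos"],s["ee_rot"],s["force"])
A=cv2.resize(f["pixels"][280:360,330:430],(750,600),interpolation=cv2.INTER_CUBIC);cv2.imwrite("pics/s9.png",A[:,:,::-1])
t=s["eef_pos"]
for o in(.014,.016,.018,.02):print(o,(proj(f,(t[0],t[1],t[2]-o))-[330,280])*7.5)
E
```

```text
t: 21.7
eef_pos: [0.5208, -0.4433, 0.0494]
ee_rot: [-3.133, 0.0, -2.594]
force: [-0.1, -0.4, -0.7]
width: 0.0237
[ 0.5208 -0.4433  0.0495] [-3.1331  0.0005 -2.5944] [-0.1789  0.514  -0.8477]
0.014 [244.2209 270.9507]
0.016 [243.4886 279.3541]
0.018 [242.758  287.7369]
0.02 [242.0292 296.0991]
```

View pics/s9.png

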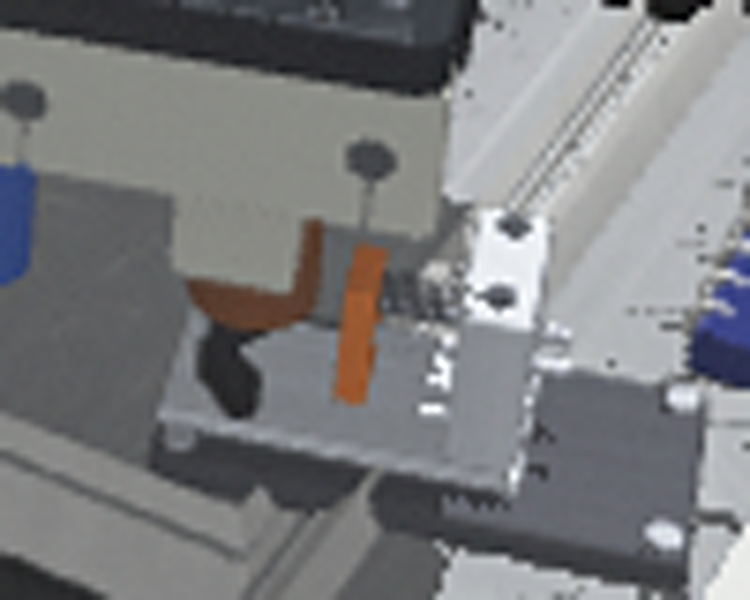

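```bash
python3 -m inch '0.1 0 0 -0.3 0 0 0;0.1 0 0 -0.6 0 0 0;0.1 0 0 -0.6 0 0 0;0.1 0 0 -0.6 0 0 0'; python3 -m inch '0.1 0 0 -0.15 0 0 0;0.1 0 0 -0.15 0 0 0'
```

```text
t: 22.25
eef_pos: [0.5207, -0.4433, 0.0435]
ee_rot: [-3.133, 0.0, -2.594]
force: [0.3, 0.9, -0.9]
width: 0.0242
t: 22.5
eef_pos: [0.5209, -0.4435, 0.0423]
ee_rot: [-3.133, 0.0, -2.594]
force: [-0.2, -0.1, 3.2]
width: 0.0242
```

```bash
python3 -m inch '0.1 0 0 -0.1 0 0 0;0.1 0 0 -0.1 0 0 0'
```

```text
t: 22.75
eef_pos: [0.5211, -0.4436, 0.0422]
ee_rot: [-3.132, 0.0, -2.594]
force: [-1.7, 1.5, 6.6]
width: 0.0243
```

Contact came at TCP z≈0.0424, so the foot is 20.4 mm below the TCP. I'll rise to a foot height of about 13.5 mm over the floor and feel for the jaw.

```bash
python3 -m inch '0.1 0 0 0.4 0 0 0;0.1 0 0 0.4 0 0 0;0.1 0.2 -0.34 0.4 0 0 0;0.1 0.2 -0.34 0.4 0 0 0;0.1 0.2 -0.34 0.4 0 0 0'; python3 -m inch '0.1 0.05 -0.09 0 0 0 0;0.1 0.05 -0.09 0 0 0 0';python3 -m inch '0.1 0.05 -0.09 0 0 0 0;0.1 0.05 -0.09 0 0 0 0'
```

```text
t: 23.38
eef_pos: [0.523, -0.447, 0.046]
ee_rot: [-3.132, 0.0, -2.594]
force: [0.4, -0.1, -1.3]
width: 0.0237
t: 23.62
eef_pos: [0.5235, -0.448, 0.0459]
ee_rot: [-3.133, 0.0, -2.594]
force: [-0.1, 0.0, -0.4]
width: 0.0241
t: 23.88
eef_pos: [0.5237, -0.4486, 0.0458]
ee_rot: [-3.133, 0.0, -2.594]
force: [-0.6, 2.0, 0.1]
width: 0.0241
```

```bash
python3 -m inch '0.1 0.05 -0.09 0 0 0 0;0.1 0.05 -0.09 0 0 0 0';python3 -m inch '0.1 0.05 -0.09 0 0 0 0;0.1 0.05 -0.09 0 0 0 0'
```

```text
t: 24.12
eef_pos: [0.5242, -0.4494, 0.0458]
ee_rot: [-3.133, 0.0, -2.594]
force: [-0.1, 2.5, 0.9]
width: 0.0243
t: 24.38
eef_pos: [0.5247, -0.4502, 0.0458]
ee_rot: [-3.133, 0.0, -2.594]
force: [-0.1, 3.2, 2.2]
width: 0.024
```

```bash
python3 -m inch '0.1 0.06 -0.1 0 0 0 0;0.1 0.12 -0.2 0 0 0 0;0.1 0.18 -0.3 0 0 0 0;0.1 0.24 -0.4 0 0 0 0;0.1 0.27 -0.46 0 0 0 0;0.1 0.27 -0.46 0 0 0 0;0.1 0.27 -0.46 0 0 0 0'
```

```text
t: 25.25
eef_pos: [0.5272, -0.4546, 0.0458]
ee_rot: [-3.134, 0.0, -2.594]
force: [-1.7, 5.4, 3.4]
width: 0.0241
```

Pushed about 7 mm with 5.5 N, which matches the spring. Now I'll lower behind the lip.

```bash
python3 -m inch '0.1 0 0 -0.15 0 0 0;0.1 0 0 -0.3 0 0 0;0.1 0 0 -0.4 0 0 0;0.1 0 0 -0.4 0 0 0'; python3 -m inch '0.1 0 0 -0.15 0 0 0;0.1 0 0 -0.3 0 0 0;0.1 0 0 -0.45 0 0 0;0.1 0 0 -0.6 0 0 0;0.1 0 0 -0.6 0 0 0'
```

```text
t: 25.75
eef_pos: [0.5267, -0.4543, 0.0416]
ee_rot: [-3.135, -0.001, -2.594]
force: [-2.6, 3.8, 1.8]
width: 0.0239
t: 26.38
eef_pos: [0.5261, -0.4541, 0.0353]
ee_rot: [-3.136, -0.001, -2.595]
force: [-2.2, 4.7, 1.3]
width: 0.0242
```

```bash
python3 -m inch '0.1 0 0 -0.1 0 0 0;0.1 0 0 -0.2 0 0 0;0.1 0 0 -0.2 0 0 0'; python3 -m inch '0.1 0 0 -0.1 0 0 0;0.1 0 0 -0.1 0 0 0'
```

```text
t: 26.75
eef_pos: [0.5258, -0.4541, 0.0331]
ee_rot: [-3.137, -0.002, -2.595]
force: [-2.4, 5.0, 2.0]
width: 0.0241
t: 27.0
eef_pos: [0.5259, -0.4541, 0.0324]
ee_rot: [-3.137, -0.002, -2.595]
force: [-2.6, 4.3, 4.7]
width: 0.0239
```

The foot is on the floor: TCP z is 0.0324 as predicted, and fz is rising. I'll release and retreat.

```bash
python3 -m inch '0.4 0 0 0 0 0 0;0.45 0 0 0 0 0 0;0.45 0 0 0 0 0 0;0.45 0 0 1 0 0 0;0.45 0 0 4 0 0 0;0.45 0 0 9 0 0 0;0.45 0 0 15 0 0 0;0.45 0 0 20 0 0 0;0.45 0 0 20 0 0 0;0.45 0 0 20 0 0 0'
python3 - <<'E'
from h import *
np.set_printoptions(precision=4,suppress=True)
fs=grab_frame("scene");pn={n:[(round(r["p"],2),np.round(r["location"],1)) for r in pinpoint("scene",n)[:5]] for n in("vial_a","pan_right_floor","clamp_jaw","blue_pot","white_case")};print(pn)
f=grab_frame("wrist")
for r in pinpoint("wrist","vial_a"):print(round(r["p"],2),r["location"],at(f,r["location"],.012))
A=cv2.resize(fs["pixels"][160:360,240:430],(427,450),interpolation=cv2.INTER_CUBIC)
B=cv2.resize(f["pixels"][110:250,220:335],(370,450),interpolation=cv2.INTER_CUBIC)
cv2.imwrite("pics/e.png",np.hstack([A,B])[:,:,::-1])
E
```

```text
t: 28.25
eef_pos: [0.5257, -0.454, 0.2328]
ee_rot: [-3.136, -0.001, -2.595]
force: [-0.5, 0.3, -1.8]
width: 0.0391Traceback (most recent call last):
  File "<stdin>", line 3, in <module>
ValueError: it knows: balance, blue_pot, clamp, clamp_floor, pan_left_floor, pan_right_floor, vial, white_case
```

```bash
python3 - <<'E'
from h import *
np.set_printoptions(precision=4,suppress=True)
fs=grab_frame("scene");pn={n:[(round(r["p"],2),np.round(r["location"],1)) for r in pinpoint("scene",n)[:5]] for n in("vial_a","pan_right_floor","blue_pot","white_case")};print(pn)
f=grab_frame("wrist")
O=np.array([.5325,-.4643]);a=np.radians(-59.2);u=np.array([np.cos(a),np.sin(a)]);v=np.array([-u[1],u[0]])
for r in pinpoint("wrist","vial_a"):
    X=at(f,r["location"],.012);print(round(r["p"],2),r["location"],X,(X[:2]-O)@u,(X[:2]-O)@v)
A=cv2.resize(fs["pixels"][160:360,240:430],(427,450),interpolation=cv2.INTER_CUBIC)
B=cv2.resize(f["pixels"][110:250,220:335],(370,450),interpolation=cv2.INTER_CUBIC)
cv2.imwrite("pics/e.png",np.hstack([A,B])[:,:,::-1])
E
```

```text
{'vial_a': [(0.74, array([324., 313.])), (0.72, array([210. , 253.3])), (0.7, array([332.5, 233.4])), (0.61, array([366.3, 333.9]))], 'pan_right_floor': [(0.92, array([334. , 234.1]))], 'blue_pot': [(0.76, array([276.7, 216.7]))], 'white_case': [(0.72, array([361.5, 285.2]))]}
0.93 [278.5, 187.4] [ 0.524  -0.4539  0.012 ] -0.013281724584989576 -0.0019600620372710502
0.87 [252.5, 239.2] [ 0.5179 -0.3849  0.012 ] -0.07564804007420965 0.028139240735446144
```

View pics/e.png

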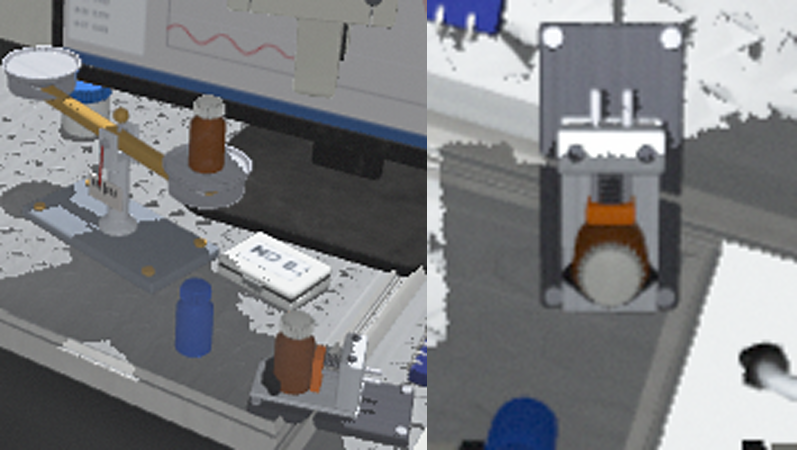

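The vial stands upright in the clamp between lip and jaw, at crop (297,370). The other vial stands on the right pan, and the pot and case are in place. I'm handing in.

```bash
python3 -c "
from station import arm;print(arm.job_done())"
```

```text
the job is handed in; nothing more can be done
None
```

The heavier vial is now seated in the spring clamp and the lighter one is still standing on the right pan; I handed the job in at about 28 s of robot time, and no verdict is reported.

- **Weighing:** The vial first at (0.449, -0.160) went on the left pan and the one at (0.447, -0.268) on the right. After I let go, the beam came to rest with the left pan down. When I lifted the left vial, the beam swung over to right pan down.
- **Loading the clamp:** I found the lip top and the orange jaw by touch. I then pushed the jaw back about 7 mm with 5.5 N, lowered the vial behind the lip to the floor, and released it.
- **Last checks:**
  - The vial is upright between lip and jaw, about 2 mm off the rail's middle line and 13 mm back along the rail.
  - At release its foot was at floor height.
  - By position, the jaw is pushed back about 5 mm.
  - The other vial is upright on its pan.
  - The pot and the case are within about 3 pixels of where the first picture had them.
- **Disagreements:** The foot offset from the camera (about 18–19 mm) differed from the touch value (20.4 mm), so I used touch. No check failed.

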